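Make up the dispersion kit and the microscopy kit from the bench stock

TASK

Make up two kits from the stock on the bench, each thing down in the pocket cut for it: in the three-pocket tray stand the brown bottle and the beaker in the two large round pockets (either one in either) and the larger of the two white-capped vials in the smaller pocket; in the two-pocket tray lay the cover-slip box in the oblong pocket and stand the small white bottle in the round one. Leave the smaller vial standing where it is, and do not knock anything over.

Things in the scene. Friction and masses are not known exactly. Their poses are not given: they have to be found in the camera images.
- prep_tray: Three-pocket kit tray, fixed: white shell 92 (x) x 214 (y) x 15 mm with steel end grips, grey foam, three round dark-floored pockets in a row along y at x = 0: 60 mm wide at y = +66 mm and y = 0, 48 mm wide at y = -64 mm. Origin at the centre of its underside, on the bench; z up. Pocket floors 4 mm up, foam top 14 mm up (10 mm deep, 2 mm chamfer).
- slide_tray: Two-pocket kit tray, fixed, made like the other, 92 (x) x 180 (y) x 15 mm: an oblong pocket 42 mm (x) by 92 mm (y) centred at x = 0, y = +32 mm, and a round pocket 50 mm wide at x = 0, y = -53 mm. Origin at the centre of its underside, on the bench; z up. Pocket floors 4 mm up, foam top 14 mm up (10 mm deep).
- amber_bottle: Brown glass bottle with a dark screw cap, 47 mm in diameter, 98 mm high; straight-sided up to 55 mm, then sloping in to the neck. About 0.13 kg. Stands upright; origin at the centre of its underside, z up.
- beaker: Empty clear glass beaker, 46 mm in diameter at the rim, about 42 mm at the foot, 58 mm high, about 30 g. Stands upright, mouth up; origin at the centre of its underside, z up. Grasp it round the outside.
- large_vial: The larger of two clear glass sample vials with ribbed white caps and pale contents: 35 mm in diameter, 64 mm high, 30 g. Stands upright; origin at the centre of its underside, z up.
- cover_slip_box: Box of cover slips: a flat blue block with a white label on top, 28 mm (its x) by 78 mm (its y) by 22 mm high, 50 g. Lies flat; origin at the centre of its underside, z up.
- small_bottle: Small white plastic bottle with a dark red screw cap (not the much larger white one at the back), 37 mm in diameter, 72 mm high; straight-sided up to 38 mm, then sloping in to the neck. About 60 g. Stands upright; origin at the centre of its underside, z up.
- small_vial: The smaller of the two white-capped vials: 23 mm in diameter, 49 mm high. Stays in stock. Origin at the centre of its underside, z up.

How it is judged:
At the end, for the whole second after the job is handed in: Brown bottle and beaker, one in each 60 mm pocket, larger vial in the 48 mm one, cover-slip box in the oblong and small bottle in the 50 mm round pocket: each within 11 mm of its centre, underside below 9 mm, level to 0.12 rad, at rest; the smaller vial upright within 30 mm of its start ((((x of amber_bottle in the frame of prep_tray between -0.011 and 0.011 m and y of amber_bottle in the frame of prep_tray between 0.055 and 0.077 m and z of amber_bottle in the frame of prep_tray below 0.009 m) and (x of beaker in the frame of prep_tray between -0.011 and 0.011 m and y of beaker in the frame of prep_tray between -0.011 and 0.011 m and z of beaker in the frame of prep_tray below 0.009 m)) or ((x of amber_bottle in the frame of prep_tray between -0.011 and 0.011 m and y of amber_bottle in the frame of prep_tray between -0.011 and 0.011 m and z of amber_bottle in the frame of prep_tray below 0.009 m) and (x of beaker in the frame of prep_tray between -0.011 and 0.011 m and y of beaker in the frame of prep_tray between 0.055 and 0.077 m and z of beaker in the frame of prep_tray below 0.009 m))) and x of large_vial in the frame of prep_tray between -0.011 and 0.011 m and y of large_vial in the frame of prep_tray between -0.075 and -0.053 m and z of large_vial in the frame of prep_tray below 0.009 m and x of cover_slip_box in the frame of slide_tray between -0.011 and 0.011 m and y of cover_slip_box in the frame of slide_tray between 0.021 and 0.043 m and z of each of cover_slip_box, small_bottle in the frame of slide_tray below 0.009 m and x of small_bottle in the frame of slide_tray between -0.011 and 0.011 m and y of small_bottle in the frame of slide_tray between -0.064 and -0.042 m and angle between each of amber_bottle, beaker, large_vial, cover_slip_box, small_bottle, small_vial's own z axis and vertical below 0.12 rad and linear speed of each of amber_bottle, beaker, large_vial, cover_slip_box, small_bottle below 0.02 m/s and distance of small_vial from where it was at the start of the episode below 0.03 m); the robot touches nothing.
It fails at once if a bottle, vial or the beaker is knocked over (angle between any of amber_bottle, beaker, large_vial, small_bottle, small_vial's own z axis and vertical above 1 rad).
It fails at once if the smaller vial is taken or pushed away (distance of small_vial from where it was at the start of the episode above 0.03 m).
It also fails if it takes over 120 s, if anything falls off the work surface, if the arm or the gripper's body presses on something with over 40 N, if the wrist force passes 120 N, or if a joint passes its speed limit or range.

ROBOT

A 6-joint arm with a two-finger parallel gripper is mounted at the origin on a cart in front of the work surface, level with it; the furniture and walls round the work are solid. World frame = base frame: x ahead of the robot, y to its left, z up, the work surface at z = 0. Lengths are in m, angles in rad, forces in N, time in s.
With the tool pointing down it reaches from about 0.275 to 0.875 m from the base axis. Payload 12.5 kg.
Tool frame: the origin (TCP) lies on the centre line of the jaws, within the pads' length; the fingertips stand r.finger_overhang ahead of it and the grasp point (between the pads) lies 3 mm ahead of it (r.finger_overhang is the distance from the TCP to the fingertips, in m); z points along the fingers, y is the line along which they close (so a half turn about z gives the same grasp; the last joint's range is limited). The gripper opens to 85 mm and grips with 20 to 120 N. Pads are 22 mm wide; open, the fingers measure 114 mm over their backs; the gripper's body (76 mm by 85 mm) begins 54 mm behind the grasp point. The pads swing forward as they close: fully open they stand 13 mm farther back than shut.
Start: joints at [1.145, 0.351, 1.652, -0, 1.139, -0.085], TCP at [0.184, 0.518, 0.253] pointing down, gripper open.
Joint ranges: [-2.75, 2.75], [-0.79, 2.1], [0.01, 2.65], [-1.57, 4.71], [0.07, 3.14], [-2.87, 2.87]. Speed limits (rad/s): [2.22, 2.22, 2.79, 3.14, 3.14, 3.14].

INTERFACE

Orientations are given as a unit quaternion [x, y, z, w].
In Python, from cell import r, optics gives the robot as it stands. The module is installed in compiled form; this text tells all that it offers. Calls block until the motion is done:
- r.move_to(position, orientation): joint-space move of the TCP to a pose.
- r.move_linear(position, rot=None, vel=0.15): straight line of the TCP; rot=None keeps the orientation; vel is the mean speed in m/s.
- r.set_joints(angles): joint-space move.
- r.set_gripper(opening, squeeze=None): opening from 0.0 (shut) to 1.0 (fully open); squeeze is the grip in N (None keeps the last); returns when the fingers have stopped.
- r.sleep(seconds).
- r.inverse_kinematics(position, orientation): joint angles nearest the present ones, or None.
- optics.get_image(name): name is "scene" or "top" or "wrist"; returns a dict with "pixels" (480x640x3 uint8, red, green, blue), "depth" (480x640 float32, m along the optical axis (not along the pixel's ray), 0 where there is no reading), "fx", "fy", "cx", "cy" (pixels), "D" ([k1, k2, p1, p2, k3] as OpenCV has them; the pictures are not rectified), "camera_from_world" (4x4, takes a point from world to camera coordinates); the wrist camera has in their place "mount" (4x4, takes a point from camera to tool coordinates, whose origin is the TCP and whose axes are the flange's). Camera axes: x right, y down, z forward; pixel columns grow to the right and rows downward; lengths in m; the calibration is good to about 2 mm. A picture is of the moment at which its call begins: read the wrist's pose just before it.
A pose or a line that the arm cannot do raises r.PlanningError and nothing moves.
- r.hand_in(): hands the job in; it is judged then, once.
Readings, each from a call of its own:
- r.current_t(): time.
- r.current_q(): joint angles.
- r.current_qvel(): joint speeds.
- r.current_effort(): joint torques, N m.
- r.current_tool_pos(): TCP position.
- r.current_ee_rot(): TCP orientation.
- r.current_contact_force(): force on the tool from outside, world axes, zero at the start.
- r.current_torque(): the same for the moment, N m.
- r.current_opening(): opening from 0.0 (shut) to 1.0 (fully open).
- r.current_finger_force(): force on a finger pad.
Only numpy, scipy, OpenCV 4.12 (cv2) and the standard library are available. Lean on these libraries where they do the work, as an engineer would, in place of code of your own. Each camera call takes 0.05 s, during which the arm holds its last target. There are 200 camera calls.

## Working session

There is one attempt and no reset: what is moved stays moved. The work goes in short steps, each a Python script; the robot and the scene stay as the last script left them, time stands still between calls to the robot, and variables do not carry over. Pictures are saved under pics/ and viewed, at most 14 in all, crops included, and the job is handed in when it is done.

```bash
mkdir -p pics; python3 - <<'E'
from cell import r, optics
import cv2,pickle,numpy as np
print(r.current_t(), r.finger_overhang, r.current_ee_rot(), r.current_opening())
for n in ("scene","top","wrist"):
    i=optics.get_image(n); pickle.dump(i,open(f"pics/{n}.pkl","wb"))
    cv2.imwrite(f"pics/{n}0.png",i["pixels"][:,:,::-1])
    print(n,i["fx"],i["fy"],i["cx"],i["cy"],i["D"],np.round(i.get("camera_from_world",i.get("mount")),3).tolist(),(i["depth"]>0).mean())
E
```

```text
0.0 0.022 [ 1.69569265e-01  9.85518101e-01 -5.64341226e-04 -1.39281643e-04] 0.9979051151183942
scene 522.4653079646882 522.4653079646882 311.05327863936975 240.42868681555782 [-0.01054335  0.          0.          0.          0.        ] [[-0.605, -0.796, -0.014, 0.2], [-0.621, 0.482, -0.618, 0.428], [0.499, -0.365, -0.786, 0.563], [0.0, 0.0, 0.0, 1.0]] 0.9960026041666666
top 460.42364783058497 460.42364783058497 321.22829086616264 242.36782181936988 [-0.09531852  0.          0.          0.          0.        ] [[-0.007, -1.0, -0.001, -0.145], [-0.991, 0.007, -0.131, 0.541], [0.131, -0.0, -0.991, 0.811], [0.0, 0.0, 0.0, 1.0]] 0.9960807291666667
wrist 432.81571598201975 432.81571598201975 329.4258114585381 231.19958791538568 [-0.03819489  0.          0.          0.          0.        ] [[-0.0, -0.954, -0.3, 0.077], [1.0, -0.0, -0.001, 0.0], [0.001, -0.3, 0.954, -0.121], [0.0, 0.0, 0.0, 1.0]] 0.9958854166666666
```

View pics/top0.png

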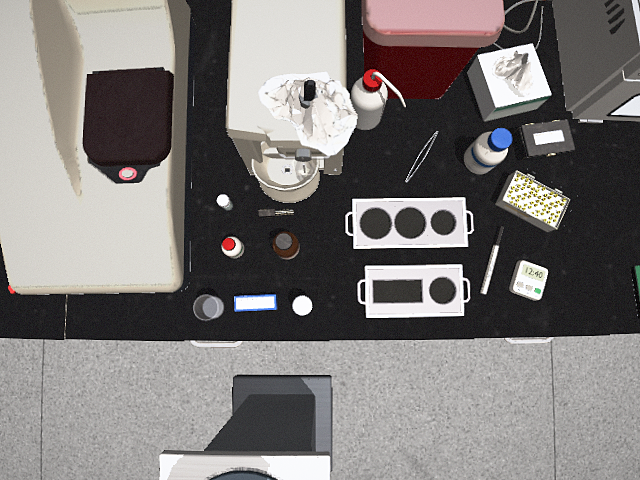

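View pics/scene0.png

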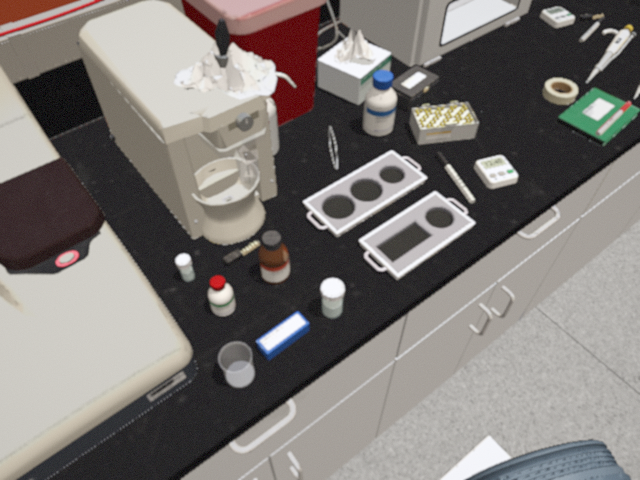

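Top view: the stock is at about (208,307) beaker, (255,302) box, (302,305) large vial, (232,245) small bottle, (286,244) brown bottle and (224,202) small vial. The prep tray is at (410,222) and the slide tray at (414,291), with a machine to the left and a mixer behind. The scene view agrees. Next I'll make a height map.

```bash
cat > vis.py <<'E'
import numpy as np, cv2
def K(i): return np.array([[i["fx"],0,i["cx"]],[0,i["fy"],i["cy"]],[0,0,1.]])
def rays(i,uv,T):
    """unit-depth rays in world + camera centre; T camera_from_world"""
    n=cv2.undistortPoints(np.asarray(uv,float).reshape(-1,1,2),K(i),np.array(i["D"])).reshape(-1,2)
    return np.c_[n,np.ones(len(n))]@T[:3,:3], -T[:3,:3].T@T[:3,3]
def plane(i,uv,z,T=None):
    T=np.array(i["camera_from_world"]) if T is None else T
    d,c=rays(i,uv,T); return c+d*((z-c[2])/d[:,2])[:,None]
def cloud(i,T=None):
    T=np.array(i["camera_from_world"]) if T is None else T
    v,u=np.mgrid[0:480,0:640]; d,c=rays(i,np.c_[u.ravel(),v.ravel()],T)
    return (c+d*i["depth"].reshape(-1,1)).reshape(480,640,3)
E
python3 - <<'E'
import pickle,numpy as np,cv2
from vis import *
i=pickle.load(open("pics/top.pkl","rb")); P=cloud(i); Z=P[...,2]
print("bench",np.percentile(Z[320:332,200:500],[5,50,95]))
m=((Z>.006)&(Z<.125)).astype(np.uint8); m[:,:192]=0; m[:190]=0; m[330:]=0;m[:,480:]=0
n,l,s,c=cv2.connectedComponentsWithStats(m)
for k in range(1,n):
    if s[k,4]<80: continue
    q=P[l==k]; zt=np.percentile(q[:,2],97); t=q[q[:,2]>zt-.006]
    (e,w,a)=cv2.minAreaRect((q[:,:2]*1000).astype(np.float32)); (e2,w2,a2)=cv2.minAreaRect((t[:,:2]*1000).astype(np.float32))
    print(s[k,:4],"ztop %.3f"%zt,"rect",np.round(e,1),np.round(w,1),round(a,1),"toprect",np.round(e2,1),np.round(w2,1),round(a2,1),len(t))
# pockets: dark floor blobs in trays
hsv=i["pixels"].max(2)
for (y0,y1,x0,x1) in ((195,255,340,480),(262,322,352,472)):
    white=np.zeros((480,640),np.uint8); white[y0:y1,x0:x1]=(hsv[y0:y1,x0:x1]>110)
    cs,h=cv2.findContours(white,cv2.RETR_CCOMP,cv2.CHAIN_APPROX_NONE)
    for cc,hh in zip(cs,h[0]):
        if cv2.contourArea(cc)<150: continue
        p=plane(i,cc.reshape(-1,2),.014)[:,:2]*1000; e,w,a=cv2.minAreaRect(p.astype(np.float32))
        print("hole" if hh[3]>=0 else "outer",np.round(e,1),np.round(w,1),round(a,1))
# obstacle machine left: min col heights
for name,sel in (("machine",(slice(200,335),slice(0,192))),):
    q=P[sel].reshape(-1,3); q=q[q[:,2]>.03]
    for z in (.03,.06,.09,.12,.15): 
        g=q[(q[:,2]>z)]; print(z,"x min %.3f ymin %.3f zmax %.3f"%(g[:,0].min(),g[:,1].min(),g[:,2].max()))
q=P[100:200,225:345].reshape(-1,3); q=q[q[:,2]>.05]; print("mixer",q[:,0].min(),q[:,1].min(),q[:,1].max(),q[:,2].max())
E
```

```text
bench [-0.00286977 -0.00033101  0.00218365]
[263 190  53  13] ztop 0.055 rect [632.3 -87.4] [99.7 24.1] 89.7 toprect [628.  -86.2] [36.9 14.5] 89.1 34
[217 194  16  16] ztop 0.051 rect [619.   32.9] [22.6 20.6] 4.3 toprect [619.3  33. ] [21.9 20.6] 4.3 118
[346 197 128  52] ztop 0.017 rect [ 580.2 -318.2] [ 97.7 245.3] 0.6 toprect [ 580.2 -317.6] [ 97.7 244.2] 0.6 3669
[258 209  24   9] ztop 0.016 rect [601.5 -49.7] [14.3 43.8] 4.0 toprect [601.1 -49.2] [13.9 42.2] 0.2 122
[273 231  27  29] ztop 0.099 rect [534.3 -84. ] [45.6 45.9] 26.7 toprect [534.7 -84.2] [27.5 27.3] 66.6 222
[221 237  23  22] ztop 0.073 rect [532.2  15.3] [34.1 37.1] 58.8 toprect [533.7  16.4] [21.8 21.6] 84.1 130
[358 265 112  53] ztop 0.017 rect [ 450.7 -322.4] [ 96.1 211.8] 0.7 toprect [ 450.6 -322. ] [ 95.9 211.1] 0.6 3396
[193 294  30  26] ztop 0.059 rect [423.7  58.1] [44.1 44.2] 0.2 toprect [423.7  58.1] [44.1 44.2] 0.2 123
[234 295  44  17] ztop 0.024 rect [430.2 -25.5] [28.1 78.6] 2.5 toprect [430.2 -25.5] [28.1 78.6] 2.5 645
[293 296  20  20] ztop 0.066 rect [ 424.9 -114.6] [32.8 32.6] 63.2 toprect [ 424.9 -114.6] [32.8 32.6] 63.2 296
outer [ 580.2 -316.5] [ 96.9 245.9] 0.4
hole [ 580.5 -381.4] [48.4 50.3] 43.5
hole [ 579.9 -316.9] [61.7 60.7] 43.8
hole [ 579.2 -250.9] [61.8 60.1] 44.0
outer [ 450.9 -320.5] [ 98.  212.2] 0.4
hole [ 450.2 -290.1] [95.5 44.7] 89.5
hole [ 450.7 -374.8] [51.5 51.2] 44.0
0.03 x min 0.429 ymin -0.148 zmax 0.875
0.06 x min 0.429 ymin -0.148 zmax 0.875
0.09 x min 0.429 ymin -0.148 zmax 0.875
0.12 x min 0.429 ymin -0.148 zmax 0.875
0.15 x min 0.429 ymin -0.148 zmax 0.875
mixer 0.4290448543742889 -0.18793989794371918 0.027751393858881257 0.874507583258511
```

```bash
python3 - <<'E'
import pickle,numpy as np
from vis import *
Q=[]
for n in ("top","scene"):
    i=pickle.load(open(f"pics/{n}.pkl","rb")); P=cloud(i); Q.append(P[(i["depth"]>.1)])
for nm,Qs in zip(("top","scene"),Q):
    print(nm,"machine ymin/zmax per x strip")
    for x in np.arange(.38,.66,.03):
        g=Qs[(abs(Qs[:,0]-x)<.015)&(Qs[:,1]>.085)&(Qs[:,1]<.3)&(Qs[:,2]>.02)]
        if len(g): print("x %.2f ymin %.3f zmax %.3f; ymin z>.08: %.3f"%(x,g[:,1].min(),g[:,2].max(),g[g[:,2]>.08][:,1].min() if (g[:,2]>.08).any() else 9))
    g=Qs[(Qs[:,0]<.8)&(Qs[:,0]>.56)&(abs(Qs[:,1]+.09)<.12)&(Qs[:,2]>.03)]
    for z in (.03,.06,.1,.15,.2,.25,.3):
        h=g[(g[:,2]>z)&(g[:,2]<z+.05)&~((abs(g[:,1]-.033)<.02)&(abs(g[:,0]-.62)<.02))]
        if len(h): print("mixer z %.2f xmin %.3f y %.3f..%.3f"%(z,np.percentile(h[:,0],.5),h[:,1].min(),h[:,1].max()))
# IK check
from cell import r
s=.5**.5
qs={"y":[0,1,0,0],"x+":[s,s,0,0],"x-":[s,-s,0,0]}
for nm,(x,y) in dict(beaker=(.424,.058),box=(.430,-.0255),lv=(.425,-.115),sb=(.533,.016),am=(.534,-.084),P1=(.579,-.251),P2=(.58,-.317),P3=(.58,-.381),S1=(.45,-.290),S2=(.45,-.375)).items():
    for k,q in qs.items():
        a=[r.inverse_kinematics([x,y,z],q) for z in (.04,.2)]
        print(nm,k,[None if b is None else np.round(b,2).tolist() for b in a])
E
```

```text
top machine ymin/zmax per x strip
x 0.44 ymin 0.109 zmax 0.094; ymin z>.08: 0.121
x 0.47 ymin 0.097 zmax 0.113; ymin z>.08: 0.099
x 0.50 ymin 0.098 zmax 0.124; ymin z>.08: 0.098
x 0.53 ymin 0.098 zmax 0.135; ymin z>.08: 0.099
x 0.56 ymin 0.099 zmax 0.146; ymin z>.08: 0.099
x 0.59 ymin 0.099 zmax 0.157; ymin z>.08: 0.100
x 0.62 ymin 0.100 zmax 0.168; ymin z>.08: 0.100
x 0.65 ymin 0.100 zmax 0.179; ymin z>.08: 0.101
mixer z 0.03 xmin 0.626 y -0.209..-0.011
mixer z 0.06 xmin 0.621 y -0.210..-0.011
mixer z 0.10 xmin 0.621 y -0.210..-0.010
mixer z 0.15 xmin 0.634 y -0.185..-0.011
mixer z 0.20 xmin 0.638 y -0.187..-0.011
mixer z 0.25 xmin 0.637 y -0.198..-0.015
mixer z 0.30 xmin 0.680 y -0.164..-0.115
scene machine ymin/zmax per x strip
x 0.44 ymin 0.109 zmax 0.096; ymin z>.08: 0.120
x 0.47 ymin 0.099 zmax 0.114; ymin z>.08: 0.100
x 0.50 ymin 0.099 zmax 0.124; ymin z>.08: 0.100
x 0.53 ymin 0.100 zmax 0.137; ymin z>.08: 0.100
x 0.56 ymin 0.102 zmax 0.146; ymin z>.08: 0.102
x 0.59 ymin 0.103 zmax 0.157; ymin z>.08: 0.103
x 0.62 ymin 0.104 zmax 0.161; ymin z>.08: 0.104
x 0.65 ymin 0.105 zmax 
[... 1919 characters left out ...]
, 1.19, -2.22]]
P3 x+ [[-0.65, 0.85, 1.36, -0.0, 0.92, -0.65], [-0.65, 0.66, 1.28, -0.0, 1.19, -0.65]]
P3 x- [[-0.65, 0.85, 1.36, -0.0, 0.92, 2.49], [-0.65, 0.66, 1.28, -0.0, 1.19, 2.49]]
S1 y [[-0.66, 0.64, 1.83, -0.0, 0.68, -2.23], [-0.66, 0.39, 1.74, -0.0, 1.01, -2.23]]
S1 x+ [[-0.66, 0.64, 1.83, -0.0, 0.68, -0.66], [-0.66, 0.39, 1.74, -0.0, 1.01, -0.66]]
S1 x- [[-0.66, 0.64, 1.83, -0.0, 0.68, 2.48], [-0.66, 0.39, 1.74, -0.0, 1.01, 2.48]]
S2 y [[-0.77, 0.7, 1.69, -0.0, 0.75, -2.35], [-0.77, 0.47, 1.61, -0.0, 1.06, -2.35]]
S2 x+ [[-0.77, 0.7, 1.69, -0.0, 0.75, -0.77], [-0.77, 0.47, 1.61, -0.0, 1.06, -0.77]]
S2 x- [[-0.77, 0.7, 1.69, -0.0, 0.75, 2.37], [-0.77, 0.47, 1.61, -0.0, 1.06, 2.37]]
```

```bash
cat > mv.py <<'E'
from cell import r, optics
from scipy.spatial.transform import Rotation as R
import numpy as np, cv2
BASE={"y":0.,"x+":-90.,"x-":90.}   # yaw from the [0,1,0,0] attitude
def q(kind,deg=0): return (R.from_euler("z",BASE[kind]+deg,degrees=True)*R.from_quat([0,1,0,0])).as_quat()
def op(mm,sq=None): r.set_gripper(min(1.,mm/85),sq)
def pick(x,y,z,kind,width,deg=0,sq=35,up=.2):
    r.move_to([x,y,up],q(kind,deg)); op(width+18)
    r.move_linear([x,y,z+.03],vel=.2); r.move_linear([x,y,z],vel=.08)
    print("descended",np.round(r.current_tool_pos(),4),"F",np.round(r.current_contact_force(),1))
    r.set_gripper(0.,sq); print("grip mm %.1f"%(85*r.current_opening()),"pad",np.round(r.current_finger_force(),1))
    r.move_linear([x,y,up],vel=.2); print("lifted mm %.1f"%(85*r.current_opening()),"t",round(r.current_t(),1))
def place(x,y,z,kind,width,deg=0,up=.2):
    r.move_to([x,y,up],q(kind,deg)); r.move_linear([x,y,z+.04],vel=.2); r.move_linear([x,y,z],vel=.06)
    print("down F",np.round(r.current_contact_force(),1),"mm %.1f"%(85*r.current_opening()))
    op(width+14); r.sleep(.2); r.move_linear([x,y,up],vel=.2); print("t",round(r.current_t(),1))
def shot(name,cam="top"):
    import pickle
    i=optics.get_image(cam); pickle.dump(i,open(f"pics/{name}.pkl","wb")); cv2.imwrite(f"pics/{name}.png",i["pixels"][:,:,::-1]); return i
E
python3 - <<'E'
from mv import *
s=.5**.5
print([np.allclose(R.from_quat(q(k)).as_matrix(),R.from_quat(v).as_matrix(),atol=1e-6) for k,v in (("x+",[s,s,0,0]),("x-",[s,-s,0,0]))], [R.from_quat(q(k)).as_matrix()[:,0].round() for k in BASE])
E
```

```text
[True, True] [array([-1.,  0.,  0.]), array([-0.,  1.,  0.]), array([-0., -1., -0.])]
```

```bash
python3 - <<'E'
from mv import *
r.move_to([.13,.37,.27],r.current_ee_rot())
pick(.425,-.1146,.038,"x+",35)
place(.5805,-.3812,.044,"x+",35)
r.move_to([.42,-.1,.25],q("x+"))
shot("t1")
E
```

```text
descended [ 0.4251 -0.1146  0.0382] F [ 0.  -0.   0.5]
grip mm 34.4 pad 34.5
lifted mm 34.4 t 5.9
down F [ 0.7  0.7 -0.9] mm 33.8
t 10.1
```

View pics/t1.png

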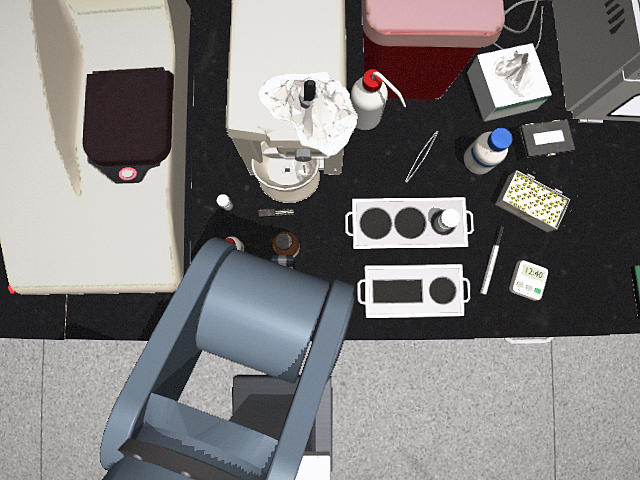

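The large vial stands in the small pocket at (448,220), and the other stock has not moved. Next are the box, the beaker and the small bottle.

```bash
python3 - <<'E'
from mv import *
pick(.4302,-.0255,.0335,"x+",28,deg=2.5)
place(.4505,-.290,.0395,"x+",28,deg=.5)
pick(.4237,.054,.047,"x+",44,sq=25,up=.22)
place(.580,-.317,.053,"x+",46,up=.22)
r.move_to([.40,-.05,.25],q("y"))
pick(.5335,.0162,.038,"y",37)
r.move_linear([.42,.0162,.2],vel=.2)
place(.4507,-.3745,.044,"x+",37)
r.move_to([.35,.1,.3],q("y"))
shot("t2"); shot("s2","scene")
E
```

```text
descended [ 0.4304 -0.0255  0.0338] F [-0.5 -0.1  0.2]
grip mm 26.3 pad 34.5
lifted mm 26.7 t 14.7
down F [ 0.8  0.2 -0.2] mm 27.0
t 18.7
descended [0.4239 0.054  0.0473] F [-0.8  0.5  0.7]
grip mm 44.1 pad 24.7
lifted mm 43.7 t 23.0
down F [ 0.3  0.4 -0.3] mm 43.7
t 27.6
descended [0.5334 0.0162 0.0377] F [ 0.  -0.2 -0.3]
grip mm 35.1 pad 35.0
lifted mm 35.3 t 32.3
down F [ 0.4 -0.2 -0.5] mm 35.1
t 37.5
```

View pics/t2.png

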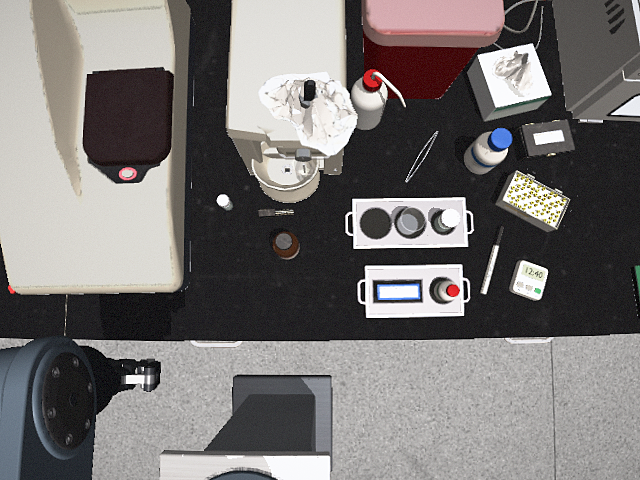

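View pics/s2.png

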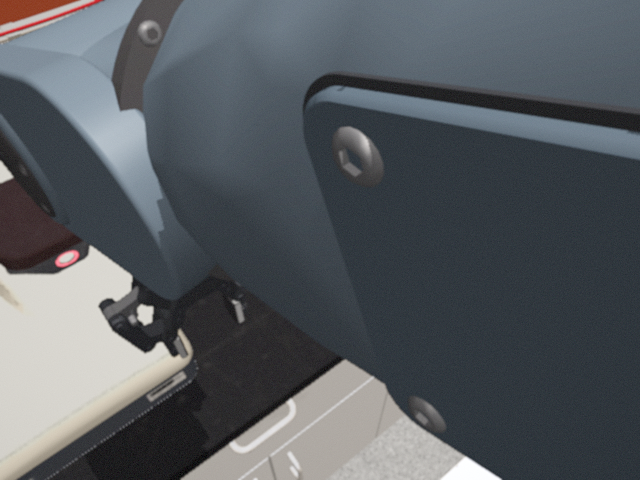

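The top view shows the box at (398,292), the small bottle at (445,291) and the beaker at (409,221), all in their pockets. The arm hides the scene view. Now the brown bottle.

```bash
python3 - <<'E'
from mv import *
r.move_to([.42,-.0841,.25],q("y"))
r.move_linear([.42,-.0841,.2])
pick(.5345,-.0841,.052,"y",47)
r.move_linear([.40,-.0841,.22],vel=.2)
r.move_to([.42,-.251,.22],q("x-"))
r.move_linear([.5795,-.251,.22],vel=.2)
place(.5795,-.251,.058,"x-",47,up=.22)
r.move_linear([.42,-.251,.25],vel=.2)
r.move_to([.3,.15,.35],q("y"))
i=shot("t3")
from vis import cloud
P=cloud(i); Z=P[...,2]
def comp(cx,cy,w,h,zt):
    g=(abs(P[...,0]-cx)<w)&(abs(P[...,1]-cy)<h)&(Z>.02)
    q_=P[g]; t=q_[q_[:,2]>np.percentile(q_[:,2],97)-.006]; e,s,a=cv2.minAreaRect((t[:,:2]*1000).astype(np.float32))
    print(np.round(e,1),np.round(s,1),"z %.4f want %.3f"%(np.percentile(t[:,2],50),zt))
for a in ((.5795,-.251,.03,.03,.102),(.58,-.317,.03,.03,.062),(.5805,-.381,.03,.03,.068),(.4505,-.29,.025,.045,.026),(.4507,-.3745,.025,.025,.076),(.619,.033,.02,.02,.049)): comp(*a)
E
```

```text
descended [ 0.5344 -0.0841  0.0516] F [0.2 0.8 0.9]
grip mm 45.1 pad 35.7
lifted mm 44.9 t 44.0
down F [-0.8  0.3 -1.5] mm 44.9
t 52.7
[ 577.  -251.7] [27.6 27.9] z 0.1014 want 0.102
[ 578.4 -312.7] [45.1 44.6] z 0.0610 want 0.062
[ 579.3 -380. ] [33.  33.8] z 0.0672 want 0.068
[ 449.  -290.3] [76.3 27.7] z 0.0261 want 0.026
[ 449.5 -377.8] [19.7 20.8] z 0.0754 want 0.076
[619.3  33.3] [21.8 20.9] z 0.0480 want 0.049
```

View pics/t3.png

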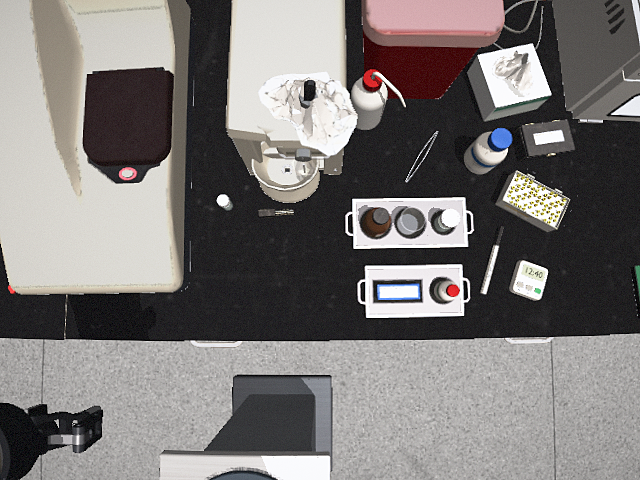

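All five are seated: tops are within 1 mm of the expected heights and centres within 5 mm of the pockets. The small vial has not moved (still at (224,202)) and the arm is clear, so I'll hand in.

```bash
python3 -c "
from cell import r
print(r.hand_in())"
```

```text
the job is handed in; nothing more can be done
None
```

Both kits are made up and handed in at about 55 s of robot time; my last check showed all five items seated in their pockets and the smaller vial untouched, but the hand-in gave no verdict.

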